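# Gauge a pin in the storeroom hole gauge

## Task

The steel pin standing alone in the single wooden stand has lost its size: feel with it at the holes of the steel gauge for the smallest hole it passes cleanly, and push it all the way through that one until its collar rests on the plate, then let go. The gauge plate floats on springs: never press it down more than about 4 mm (some 27 N). Also do not push down the brass tell-tales that lie just under the other holes, and leave the other two pins standing in their rack.

Things in the scene. Friction and masses are not known exactly. Their poses are not given: they have to be found in the camera images.
- gauge: hole gauge fixed to the bench: base 84 x 204 x 8 mm and two end cheeks, with a spring-borne steel plate 64 x 170 x 12 mm (x, y, z) between them, its top 100 mm above the table. Origin on the table under its centre, z up; the three holes lie along its y axis at -48 mm (small), 0 (middle) and +48 mm (large)
- gauge_plate (a joint): how far the spring-borne gauge plate (with its holes and tell-tales) is pressed straight down (m): 0 = up, at rest. It holds still up to 3 N, then gives 1 mm for each further 6 N, so 0.004 means 27 N; it must not go further
- hole_small (a point): centre of the small hole of the gauge, at its mouth on the plate's top face, 100 mm above the table (plate up); 13 mm bore with a 1 mm countersink, right through the 12 mm plate; it takes the 12 mm shank with 1 mm to spare, and not the next size
- hole_middle (a point): centre of the middle hole of the gauge, at its mouth on the plate's top face, 100 mm above the table (plate up); 16 mm bore with a 1 mm countersink, right through the 12 mm plate; it takes the 15 mm shank with 1 mm to spare, and not the next size
- hole_large (a point): centre of the large hole of the gauge, at its mouth on the plate's top face, 100 mm above the table (plate up); 19 mm bore with a 1 mm countersink, right through the 12 mm plate; it takes the 18 mm shank with 1 mm to spare, and not the next size
- tell_small_r (a joint): how far one brass tell-tale of the small hole, on the gauge's -y side, is pushed down (m); 0 = up, its flat top 14 mm below the mouth. It slides straight down with a steady drag of 2.5 N and stays where left (stop 0.038). The hole's two stand 9.6 mm apart, so only a shank of the right size takes both down, to about 0.03; a slacker one slips between or takes one
- tell_small_l (a joint): how far one brass tell-tale of the small hole, on the gauge's +y side, is pushed down (m); 0 = up, its flat top 14 mm below the mouth. It slides straight down with a steady drag of 2.5 N and stays where left (stop 0.038). The hole's two stand 9.6 mm apart, so only a shank of the right size takes both down, to about 0.03; a slacker one slips between or takes one
- tell_middle_r (a joint): how far one brass tell-tale of the middle hole, on the gauge's -y side, is pushed down (m); 0 = up, its flat top 14 mm below the mouth. It slides straight down with a steady drag of 2.5 N and stays where left (stop 0.038). The hole's two stand 12.6 mm apart, so only a shank of the right size takes both down, to about 0.03; a slacker one slips between or takes one
- tell_middle_l (a joint): how far one brass tell-tale of the middle hole, on the gauge's +y side, is pushed down (m); 0 = up, its flat top 14 mm below the mouth. It slides straight down with a steady drag of 2.5 N and stays where left (stop 0.038). The hole's two stand 12.6 mm apart, so only a shank of the right size takes both down, to about 0.03; a slacker one slips between or takes one
- tell_large_r (a joint): how far one brass tell-tale of the large hole, on the gauge's -y side, is pushed down (m); 0 = up, its flat top 14 mm below the mouth. It slides straight down with a steady drag of 2.5 N and stays where left (stop 0.038). The hole's two stand 15.6 mm apart, so only a shank of the right size takes both down, to about 0.03; a slacker one slips between or takes one
- tell_large_l (a joint): how far one brass tell-tale of the large hole, on the gauge's +y side, is pushed down (m); 0 = up, its flat top 14 mm below the mouth. It slides straight down with a steady drag of 2.5 N and stays where left (stop 0.038). The hole's two stand 15.6 mm apart, so only a shank of the right size takes both down, to about 0.03; a slacker one slips between or takes one
- pin_a_mid (a point): middle of the handle of one of three steel pins, 75 mm above its lower end; z up along it. All alike: black plastic handle 22 mm round, 50 mm long; collar 32 mm round, 5 mm thick; below it a 45 mm shank, end chamfered 1 mm. Shanks are 12, 15 and 18 mm round, one each; which pin has which is not recorded. 0.05 to 0.1 kg. One hangs upright by its collar in the stand, two in the rack, in any order
- pin_b_mid (a point): middle of the handle of one of three steel pins, 75 mm above its lower end; z up along it. All alike: black plastic handle 22 mm round, 50 mm long; collar 32 mm round, 5 mm thick; below it a 45 mm shank, end chamfered 1 mm. Shanks are 12, 15 and 18 mm round, one each; which pin has which is not recorded. 0.05 to 0.1 kg. One hangs upright by its collar in the stand, two in the rack, in any order
- pin_c_mid (a point): middle of the handle of one of three steel pins, 75 mm above its lower end; z up along it. All alike: black plastic handle 22 mm round, 50 mm long; collar 32 mm round, 5 mm thick; below it a 45 mm shank, end chamfered 1 mm. Shanks are 12, 15 and 18 mm round, one each; which pin has which is not recorded. 0.05 to 0.1 kg. One hangs upright by its collar in the stand, two in the rack, in any order
- stand_mouth (a point): centre of the mouth of the single stand, a fixed wooden block 60 x 60 x 50 mm with one 20.5 mm hole right through, on its top face 50 mm above the table; the pin to be gauged hangs here, its shank loose in the hole and its handle's middle 30 mm above this point
- rack: fixed wooden rack 160 x 56 x 50 mm (x, y, z) with two 20.5 mm holes 96 mm apart along its x axis, holding the other two pins; origin on the table under its centre
There are look-alikes about, which are no part of the job. Leave any orange look-alike of the part that bears pin_a_mid alone.

How it is judged:
At the end, for the whole second after the job is handed in: The stand's pin is upright (0.08 rad) in the smallest hole it passes, within 5 mm of its centre, collar within 4 mm of the plate; both its tell-tales down over 23 mm, the others under 5 mm; the other pins within 15 mm of their starts, the stand empty; all at rest (((((horizontal distance between pin_a_mid and hole_small below 0.005 m and z of pin_a_mid in the frame of hole_small below 0.034 m and angle between pin_a_mid's own z axis and vertical below 0.08 rad) or (horizontal distance between pin_b_mid and hole_small below 0.005 m and z of pin_b_mid in the frame of hole_small below 0.034 m and angle between pin_b_mid's own z axis and vertical below 0.08 rad) or (horizontal distance between pin_c_mid and hole_small below 0.005 m and z of pin_c_mid in the frame of hole_small below 0.034 m and angle between pin_c_mid's own z axis and vertical below 0.08 rad)) and value of joint each of tell_small_r, tell_small_l above 0.023 m and value of joint each of tell_middle_r, tell_middle_l, tell_large_r, tell_large_l below 0.005 m) or (((horizontal distance between pin_a_mid and hole_middle below 0.005 m and z of pin_a_mid in the frame of hole_middle below 0.034 m and angle between pin_a_mid's own z axis and vertical below 0.08 rad) or (horizontal distance between pin_b_mid and hole_middle below 0.005 m and z of pin_b_mid in the frame of hole_middle below 0.034 m and angle between pin_b_mid's own z axis and vertical below 0.08 rad) or (horizontal distance between pin_c_mid and hole_middle below 0.005 m and z of pin_c_mid in the frame of hole_middle below 0.034 m and angle between pin_c_mid's own z axis and vertical below 0.08 rad)) and value of joint each of tell_small_r, tell_small_l, tell_large_r, tell_large_l below 0.005 m and value of joint each of tell_middle_r, tell_middle_l above 0.023 m) or (((horizontal distance between pin_a_mid and hole_large below 0.005 m and z of pin_a_mid in the frame of hole_large below 0.034 m and angle between pin_a_mid's own z axis and vertical below 0.08 rad) or (horizontal distance between pin_b_mid and hole_large below 0.005 m and z of pin_b_mid in the frame of hole_large below 0.034 m and angle between pin_b_mid's own z axis and vertical below 0.08 rad) or (horizontal distance between pin_c_mid and hole_large below 0.005 m and z of pin_c_mid in the frame of hole_large below 0.034 m and angle between pin_c_mid's own z axis and vertical below 0.08 rad)) and value of joint each of tell_small_r, tell_small_l, tell_middle_r, tell_middle_l below 0.005 m and value of joint each of tell_large_r, tell_large_l above 0.023 m)) and (distance of each of pin_b_mid, pin_c_mid from where it was at the start of the episode below 0.015 m or distance of each of pin_a_mid, pin_c_mid from where it was at the start of the episode below 0.015 m or distance of each of pin_a_mid, pin_b_mid from where it was at the start of the episode below 0.015 m) and horizontal distance between each of pin_a_mid, pin_b_mid, pin_c_mid and stand_mouth above 0.04 m and linear speed of each of pin_a, pin_b, pin_c below 0.02 m/s); the robot touches nothing.
It fails at once if the gauge plate is pressed down by more than 4.5 mm (30 N) (value of joint gauge_plate above 0.0045 m).
It also fails if it takes over 45 s, if anything falls off the work surface, if the arm or the gripper's body presses on something with over 40 N, if the wrist force passes 120 N, or if a joint passes its speed limit or range.

## Robot

A 7-joint arm with a two-finger parallel gripper is mounted at the origin on the work surface. World frame = base frame: x ahead of the robot, y to its left, z up, the work surface at z = 0. Lengths are in m, angles in rad, forces in N, time in s.
With the tool pointing down it reaches from about 0.4 to 0.85 m from the base axis. Payload 10.4 kg.
Tool frame: the origin (TCP) lies on the centre line of the jaws, within the pads' length; the fingertips stand finger_overhang ahead of it and the grasp point (between the pads) lies 8 mm behind it (finger_overhang is the distance from the TCP to the fingertips, in m); z points along the fingers, y is the line along which they close (so a half turn about z gives the same grasp; the last joint's range is limited). The gripper opens to 87 mm and grips with 3 to 60 N. Pads are 19 mm wide; open, the fingers measure 117 mm over their backs; the gripper's body (75 mm by 190 mm) begins 51 mm behind the grasp point.
Start: joints at [1.11, 0.332, -0.065, 1.46, 0.022, 1.35, -0.088], TCP at [0.265, -0.566, 0.198] pointing down, gripper open.
Joint ranges: [-2.6, 2.6], [-0.5, 2.12], [-1.47, 1.34], [0.16, 2.42], [-1.27, 4.41], [0.06, 2.06], [-2.6, 2.6]. Speed limits (rad/s): [2.22, 2.22, 2.79, 2.79, 3.14, 3.14, 3.14].

## Interface

Orientations are given as a unit quaternion [x, y, z, w].
In Python, from workcell import observe, get_image, sign_off, finger_overhang gives the robot as it stands.
- The arm moves only by the tool step_arm, never from a script. Its argument "commands" is text: rows parted by semicolons, each of 6 numbers parted by spaces: the shift along the tool's x, y, z in cm, then the turn, a rotation vector about the tool's x, y, z in rad. In form: x y z rx ry rz; .... A call has 1 to 20 rows; each row shifts and turns the commanded pose from where the row before left it, along the tool's axes as they then stand; what a row does not reach is not made up. A row lasts 1/12 s, in which the tool goes at most 41.7 mm and 7.16 degrees, less where a joint would pass 70% of its speed; a pose out of reach is approached as far as the arm can. A call with a gripper value outside its range is refused whole. "hand" is the finger opening in cm, from 0 to 8.7, set as the call begins (left out, the last holds). The fingers move at their own pace and stop on an object; the grip force is fixed at half the most. Time passes only in rows, so rows that do not move let the fingers close. It gives the time, the measured TCP pose, the force, the opening and the grip force at its end, in the units of the state.
- observe(): the state, without advancing time (a new reading comes with each control period).
- get_image(name): name is "scene" or "side" or "wrist"; returns a dict with "img" (384x512x3 uint8, red, green, blue), "fx", "fy", "cx", "cy" (pixels), "pose" (4x4, takes a point from camera to world coordinates); the wrist camera has in their place "hand_eye" (4x4, takes a point from camera to tool coordinates, whose origin is the TCP and whose axes are the flange's). Camera axes: x right, y up, looking along -z (the intrinsics and any distortion apply to the point x, -y, -z); pixel columns grow to the right and rows downward; lengths in m; the calibration is good to about 2 mm. A picture is of the moment at which its call begins: read the wrist's pose just before it. There is no depth.
- sign_off(): hands the job in; it is judged then, once.
The state is a dict: "clock": time; "joints": joint angles; "joint_vel": joint speeds; "effort": joint torques, N m; "tcp_pos": TCP position; "eef_rot": TCP orientation; "contact_force": force on the tool from outside, world axes, zero at the start; "moment": the same for the moment, N m; "grip_width": finger opening in m; "gripper_force": force on a finger pad.
Only numpy, scipy, OpenCV 4.12 (cv2) and the standard library are available. Lean on these libraries where they do the work, as an engineer would, in place of code of your own. Each camera call takes 0.05 s, during which the arm holds its last target. There are 200 camera calls.

## Working session

There is one attempt and no reset: what is moved stays moved. The work goes in short steps, Python scripts to look and compute and a tool call to move; the robot and the scene stay as the last step left them, time stands still between calls to the robot, and variables do not carry over. Pictures are saved under pics/ and viewed, at most 10 in all, crops included, and the job is handed in when it is done.

Besides the shell and the picture viewer there is one more tool, called after ">>>" by a JSON object that holds its "method" and its "body". step_arm: Moves the arm, as the interface text tells. Its arguments: {"type":"object","properties":{"commands":{"type":"string"},"hand":{"type":"number"}},"required":["commands"]}

```bash
mkdir -p pics; cat > h.py <<'E'
import numpy as np, cv2
from workcell import observe, get_image, sign_off, finger_overhang
from scipy.spatial.transform import Rotation as R
def ray(im,u,v,T=None):
    T=np.array(im["pose"]) if T is None else T
    d=np.array([(u-im["cx"])/im["fx"],-(v-im["cy"])/im["fy"],-1.])
    d=T[:3,:3]@d; return T[:3,3],d/np.linalg.norm(d)
def onz(im,u,v,z,T=None):
    o,d=ray(im,u,v,T); return o+d*(z-o[2])/d[2]
def tri(a,b):
    # least-squares meeting point of two rays and their gap
    A=np.c_[a[1],-b[1]]; s=np.linalg.lstsq(A,b[0]-a[0],rcond=None)[0]
    p=a[0]+s[0]*a[1];q=b[0]+s[1]*b[1]; return (p+q)/2,np.linalg.norm(p-q)
E
python3 - <<'E'
from h import *
print(observe(),finger_overhang)
ims={n:get_image(n) for n in("scene","side")}
for n,i in ims.items():
    cv2.imwrite(f"pics/{n}0.png",i["img"][...,::-1]); print(n,{k:v for k,v in i.items() if k!="img"})
w=get_image("wrist");print({k:v for k,v in w.items() if k!="img"})
E
```

```text
{'clock': 0.0, 'joints': array([ 1.11040467,  0.33283702, -0.06467621,  1.46091235,  0.02162932,
        1.34985945, -0.08852149]), 'joint_vel': array([ 8.91251322e-04,  1.10483810e-03,  7.02019142e-05, -1.80630269e-04,
       -4.82516077e-04,  1.18503492e-03,  1.69593864e-03]), 'effort': array([-1.00899058e-03, -6.23242092e+01,  2.48283515e-02, -3.89894664e+01,
       -6.13285205e-02,  3.98570951e-02,  1.13349743e-04]), 'tcp_pos': array([ 0.26476918, -0.56571512,  0.19688948]), 'eef_rot': array([ 9.76139468e-01,  2.17143507e-01, -1.89697313e-04, -6.32237875e-04]), 'contact_force': array([-0.35028287,  0.08291056, -0.42972699]), 'moment': array([ 0.00454213, -0.06721446, -0.00526209]), 'gripper_force': 0.0, 'grip_width': 0.08679976399804025} 0.011
scene {'fx': 360.3248812405567, 'fy': 360.3248812405567, 'cx': 250.92843649638758, 'cy': 192.53696048443237, 'pose': array([[-0.28631291, -0.5760624 ,  0.76562198,  1.13022403],
       [ 0.95786078, -0.19124808,  0.2143056 ,  0.17040179],
       [ 0.02297034,  0.79471773,  0.60654438,  0.59663802],
       [ 0.        ,  0.        ,  0.        ,  1.        ]])}
side {'fx': 362.91276454979976, 'fy': 362.91276454979976, 'cx': 256.00397434520494, 'cy': 187.31464745638206, 'pose': array([[-0.99090689,  0.0961571 , -0.09411347,  0.36951762],
       [-0.13382901, -0.63208727,  0.76325322,  0.72202674],
       [ 0.01390429,  0.76890799,  0.63920824,  0.70315631],
       [ 0.        ,  0.        ,  0.        ,  1.        ]])}
{'fx': 329.923533132976, 'fy': 329.923533132976, 'cx': 255.18508004775722, 'cy': 189.86667638257498, 'hand_eye': array([[-2.23090192e-03,  9.70428452e-01,  2.41378630e-01,
         6.56199891e-02],
       [ 9.99997463e-01,  2.08950111e-03,  8.41768546e-04,
         1.09435832e-04],
       [ 3.12515231e-04,  2.41379896e-01, -9.70430651e-01,
        -1.86312178e-01],
       [ 0.00000000e+00,  0.00000000e+00,  0.00000000e+00,
         1.00000000e+00]])}
```

View pics/scene0.png

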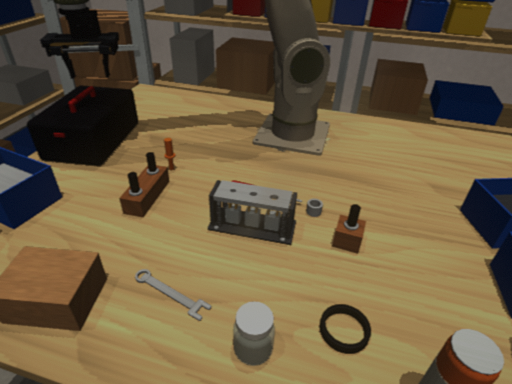

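View pics/side0.png

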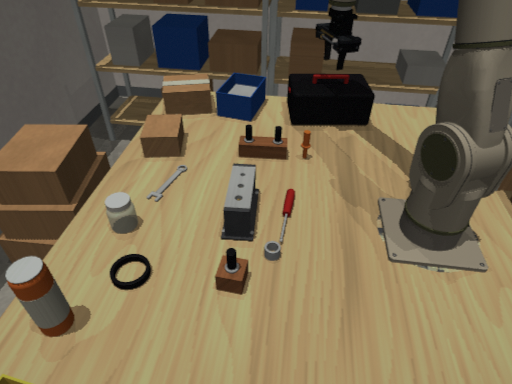

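The scene view shows the single wooden stand with its pin at (352,225), the rack with two pins at (145,190), the gauge at (253,208) and the orange look-alike at (170,153). In the side view the stand is at (232,272), the rack at (263,145), the gauge at (240,200) and the orange piece at (306,143).
Candidates: the black-handled pins at scene (354,215), (133,182) and (151,162), and the orange one at (170,153). The one alone in the wooden stand, at (354,215), fits the description. I'll confirm it in an enlarged crop.

```bash
python3 - <<'E'
from h import *
a=cv2.imread("pics/scene0.png")[170:260,200:375]; b=cv2.imread("pics/side0.png")[155:300,205:305]
A=cv2.resize(a,None,fx=4,fy=4,interpolation=3)[:, :700]; B=cv2.resize(b,None,fx=4,fy=4,interpolation=3)
cv2.imwrite("pics/cA.png",A); cv2.imwrite("pics/cB.png",B)
E
```

```text
(no output)
```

View pics/cA.png

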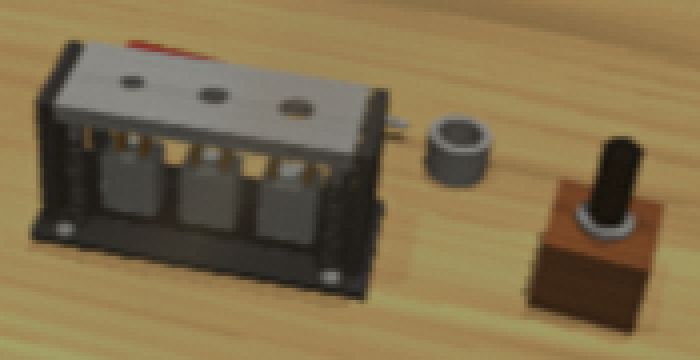

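View pics/cB.png

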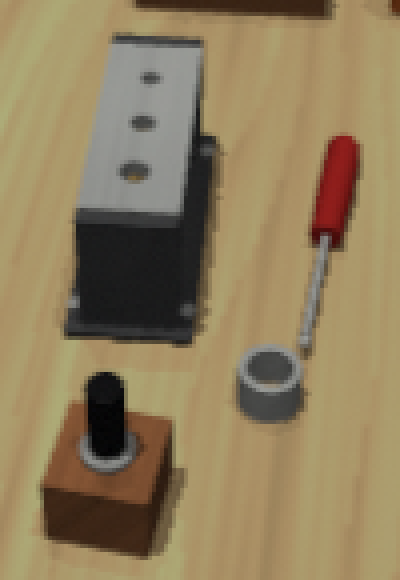

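The crops confirm it. The black pin with the steel collar stands alone in the wooden stand: scene top about (356,206) and collar (351.5,225.5), side top (231,250). The gauge holes, small to large, are at scene (233,190), (253,194), (274,197) and side (242,174), (241,185), (239,198).

```bash
python3 - <<'E'
from h import *
s=get_image("scene");d=get_image("side")
c=lambda p,o:((p[0]+.5)/4-.5+o[0],(p[1]+.5)/4-.5+o[1])
for n,a,b in [("small",(132,82),(150,78)),("mid",(213,95),(143,122)),("large",(297,107),(135,171)),("pintop",(624,146),(105,382)),("collar",(606,222),(107,451))]:
    pa=c(a,(200,170));pb=c(b,(205,155)); t=tri(ray(s,*pa),ray(d,*pb))
    z={"pintop":.1,"collar":.053}.get(n,.1)
    if n=="pintop": z=.105
    print(n,t[0].round(4),t[1].round(4),onz(s,*pa,z).round(4),onz(d,*pb,z).round(4))
o=observe(); print(R.from_quat(o["eef_rot"]).as_matrix().round(3))
E
```

```text
small [ 0.5038 -0.0494  0.0978] 0.002 [ 0.5078 -0.0475  0.1   ] [ 0.5031 -0.0481  0.1   ]
mid [ 0.5007 -0.0018  0.0978] 0.0024 [0.5049 0.     0.1   ] [ 0.5    -0.0009  0.1   ]
large [0.4974 0.0468 0.0982] 0.0017 [0.5007 0.048  0.1   ] [0.4968 0.0477 0.1   ]
pintop [0.483  0.2251 0.105 ] 0.0028 [0.4846 0.226  0.105 ] [0.4825 0.2234 0.105 ]
collar [0.4831 0.2263 0.049 ] 0.0016 [0.4886 0.2265 0.053 ] [0.482  0.2285 0.053 ]
[[ 0.906  0.424 -0.   ]
 [ 0.424 -0.906  0.001]
 [-0.    -0.001 -1.   ]]
```

>>> {"method": "step_arm", "body": {"commands": "2.66 -2.42 0 0 0 0;2.66 -2.42 0 0 0 0;2.66 -2.42 0 0 0 0;2.66 -2.42 0 0 0 0;2.66 -2.42 0 0 0 0;2.66 -2.42 0 0 0 0;2.66 -2.42 0 0 0 0;2.66 -2.42 0 0 0 0;2.66 -2.42 0 0 0 0;2.66 -2.42 0 0 0 0;2.66 -2.42 0 0 0 0;2.66 -2.42 0 0 0 0;2.66 -2.42 0 0 0 0;2.66 -2.42 0 0 0 0;2.66 -2.42 0 0 0 0;2.66 -2.42 0 0 0 0;2.66 -2.42 0 0 0 0"}}

```text
clock: 1.67
tcp_pos: [0.5005, -0.0001, 0.1979]
eef_rot: [0.976, 0.217, 0.0, 0.0]
contact_force: [1.8, -0.6, -0.2]
grip_width: 0.0872
gripper_force: 0.0
```

>>> {"method": "step_arm", "body": {"commands": "0 0 0 0 0 -0.12;0 0 0 0 0 -0.12;0 0 0 0 0 -0.12;0 0 0 0 0 -0.12;0 0 0 0 0 -0.12;0 0 0 0 0 -0.12;0 0 0 0 0 -0.12;0 0 0 0 0 -0.12;0 0 0 0 0 -0.12;0 0 0 0 0 -0.12;0 0 0 0 0 0;0 0 0 0 0 0"}}

```text
clock: 2.67
tcp_pos: [0.5001, -0.0018, 0.1976]
eef_rot: [0.684, 0.729, -0.0, 0.0]
contact_force: [-0.0, 0.0, -0.1]
grip_width: 0.087
gripper_force: 0.0
```

```bash
cat >> h.py <<'E'
def wrist():
    o=observe(); w=get_image("wrist"); T=np.eye(4)
    T[:3,:3]=R.from_quat(o["eef_rot"]).as_matrix(); T[:3,3]=o["tcp_pos"]
    return o,w,T@np.array(w["hand_eye"])
E
python3 - <<'E'
from h import *
import pickle
o,w,T=wrist(); pickle.dump((w,T),open("wA.pkl","wb"))
print(o["clock"],o["tcp_pos"],R.from_quat(o["eef_rot"]).as_matrix().round(3),o["contact_force"],o["joints"].round(2))
cv2.imwrite("pics/wA.png",w["img"][...,::-1])
E
```

```text
2.6667 [ 0.50009628 -0.00183252  0.19763989] [[-0.063  0.998  0.   ]
 [ 0.998  0.063 -0.   ]
 [-0.     0.    -1.   ]] [-0.01164854  0.04123617 -0.13065622] [ 0.55  0.1  -0.67  1.75  0.07  1.31 -0.07]
```

View pics/wA.png

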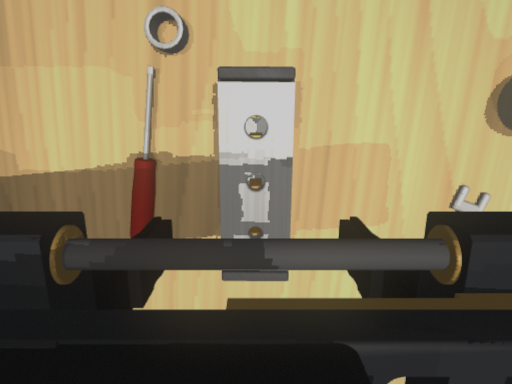

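The wrist view shows the plate with its holes at about (256,126) large, (256,182) middle and (255,232) small. The gripper covers the lower part of the picture.

```bash
python3 - <<'E'
from h import *
import pickle
w,T=pickle.load(open("wA.pkl","rb"))
for u,v in[(256,126),(256,182),(255,232)]: print(onz(w,u,v,.1,T).round(4))
c=w["img"][60:285,205:305,::-1]
A=cv2.resize(c[:125],None,fx=5,fy=5,interpolation=3);B=cv2.resize(c[95:220],None,fx=5,fy=5,interpolation=3)
# brighten dark half
cv2.imwrite("pics/wAc.png",np.clip(np.hstack([A[:590],B[:590]])[:, :1000][:, 100:900].astype(float)*1,0,255))
M=np.hstack([A[:590,50:450],B[:590,50:450]]); cv2.imwrite("pics/wAc.png",M)
E
```

```text
[0.4977 0.0487 0.1   ]
[5.006e-01 3.000e-04 1.000e-01]
[ 0.5026 -0.0466  0.1   ][ WARN:0@0.333] global loadsave.cpp:1063 imwrite_ Unsupported depth image for selected encoder is fallbacked to CV_8U.
```

View pics/wAc.png

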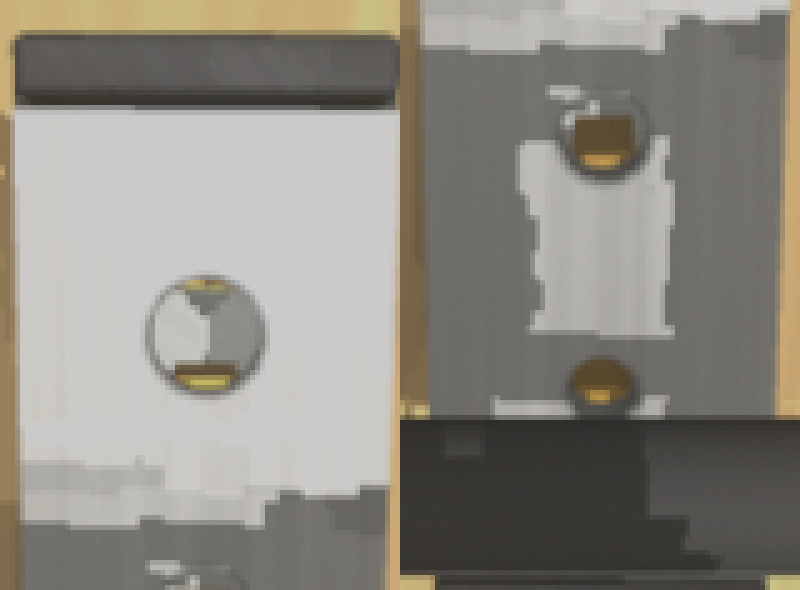

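>>> {"method": "step_arm", "body": {"commands": "4.1 -0.04 0 0 0 0;4.1 -0.04 0 0 0 0;4.1 -0.04 0 0 0 0;4.1 -0.04 0 0 0 0;0 0 0 0 0 0"}}

```text
clock: 3.13
tcp_pos: [0.4853, 0.1707, 0.1983]
eef_rot: [0.681, 0.733, 0.002, -0.001]
contact_force: [-1.1, 0.4, -0.0]
grip_width: 0.087
gripper_force: 0.0
```

```bash
python3 - <<'E'
from h import *
import pickle
o,w,T=wrist(); pickle.dump((w,T),open("wB.pkl","wb"))
print(o["clock"],o["tcp_pos"])
E
```

```text
3.1333 [0.48533572 0.1707433  0.19828009]
```

>>> {"method": "step_arm", "body": {"commands": "3.2 -0.03 0 0 0 0;3.2 -0.03 0 0 0 0;0 0 0 0 0 0"}}

```text
clock: 3.43
tcp_pos: [0.4811, 0.2311, 0.1979]
eef_rot: [0.682, 0.731, 0.001, -0.001]
contact_force: [-1.5, 0.9, 0.6]
grip_width: 0.0869
gripper_force: 0.0
```

```bash
python3 - <<'E'
from h import *
import pickle
o,w,T=wrist(); pickle.dump((w,T),open("wC.pkl","wb"))
print(o["clock"],o["tcp_pos"])
w0,T0=pickle.load(open("wB.pkl","rb"))
cv2.imwrite("pics/wBC.png",np.vstack([w0["img"][0:260,100:450,::-1],w["img"][0:260,100:450,::-1]]))
E
```

```text
3.4333 [0.48105199 0.23109397 0.1978962 ]
```

View pics/wBC.png

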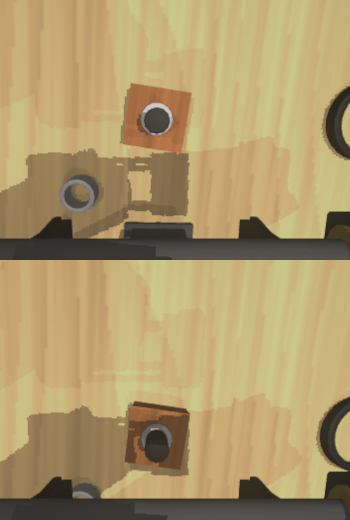

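The pin in the stand is at about (256,121) in the first wrist view and (257,192) in the second, with the steel collar ring around a dark handle. The grey ring nearby is a separate nut.

```bash
python3 - <<'E'
from h import *
import pickle
r=[]
for n,(u0,v0) in {"wB":(256,121),"wC":(257,185)}.items():
    w,T=pickle.load(open(n+".pkl","rb"))
    im=w["img"]; x0,y0=u0-28,v0-28
    c=im[y0:y0+56,x0:x0+56]; g=c.max(2); m=(g<75).astype(np.uint8)
    cs,_=cv2.findContours(m,0,2); 
    for q in cs:
        if cv2.contourArea(q)>80:
            x,y,ww,h=cv2.boundingRect(q); print(n,x+x0,y+y0,ww,h,cv2.contourArea(q), [ (z, onz(w,x+x0+ww/2-.5,y+y0+ww/2-.5,z,T).round(4)) for z in(.105,)], onz(w,x+x0+ww/2-.5,y+y0+h-ww/2-.5,.105,T).round(4))
    hsv=cv2.cvtColor(c,cv2.COLOR_RGB2HSV); m=((hsv[...,1]<60)&(hsv[...,2]>75)).astype(np.uint8)
    cs,_=cv2.findContours(m,0,2); q=max(cs,key=cv2.contourArea); x,y,ww,h=cv2.boundingRect(q)
    print(" collar",x+x0,y+y0,ww,h, onz(w,x+x0+ww/2-.5,y+y0+ww/2-.5,.055,T).round(4))
o=observe(); print(o["tcp_pos"],R.from_quat(o["eef_rot"]).as_matrix().round(3))
E
```

```text
wB 244 108 25 25 225.0 [(0.105, array([0.4821, 0.2267, 0.105 ]))] [0.4821 0.2267 0.105 ]
 collar 241 103 32 32 [0.4827 0.2266 0.055 ]
wC 244 170 25 33 594.5 [(0.105, array([0.4815, 0.2345, 0.105 ]))] [0.482  0.2274 0.105 ]
 collar 241 164 31 24 [0.4821 0.2267 0.055 ]
[0.48175879 0.22832126 0.19765764] [[-0.068  0.998 -0.   ]
 [ 0.998  0.068  0.001]
 [ 0.001 -0.    -1.   ]]
```

>>> {"method": "step_arm", "body": {"commands": "-0.15 0 3 0 0 0;0 0 3 0 0 0;0 0 3 0 0 0;0 0 2 0 0 0;0 0 1.1 0 0 0;0 0 0.4 0 0 0;0 0 0 0 0 0", "hand": 5}}

```text
clock: 4.07
tcp_pos: [0.483, 0.2233, 0.0724]
eef_rot: [0.684, 0.73, -0.0, -0.0]
contact_force: [0.0, 0.5, 1.6]
grip_width: 0.0521
gripper_force: 0.0
```

>>> {"method": "step_arm", "body": {"commands": "0 0 0 0 0 0;0 0 0 0 0 0;0 0 0 0 0 0;0 0 0 0 0 0;0 0 0 0 0 0;0 0 0 0 0 0;0 0 0 0 0 0;0 0 0 0 0 0", "hand": 1}}

```text
clock: 4.73
tcp_pos: [0.483, 0.2242, 0.073]
eef_rot: [0.683, 0.73, 0.0, 0.0]
contact_force: [-1.6, -0.5, 4.3]
grip_width: 0.0205
gripper_force: 30.0
```

>>> {"method": "step_arm", "body": {"commands": "0 0 -1 0 0 0;0 0 -3 0 0 0;0 0 -3.5 0 0 0;0 0 -3.2 0 0 0;0 0 -1.5 0 0 0;-1.6 0 0 0 0 0;-3 0 0 0 0 0;-3.5 0.05 0 0 0 0;-3.5 0.05 0 0 0 0;-3.5 0.05 0 0 0 0;-3.5 0.05 0 0 0 0;-3.5 0 0 0 0 0;-3 0 0 0 0 0;-2 0 0 0 0 0;-0.5 0 0 0 0 0;0 0 0 0 0 0;0 0 0 0 0 0;0 0 0 0 0 0"}}

```text
clock: 6.23
tcp_pos: [0.5033, -0.0494, 0.1949]
eef_rot: [0.682, 0.731, 0.0, -0.0]
contact_force: [0.2, 0.7, -0.9]
grip_width: 0.0209
gripper_force: 30.0
```

```bash
python3 - <<'E'
from h import *
o=observe();print(o["clock"],o["tcp_pos"],R.from_quat(o["eef_rot"]).as_matrix().round(3),o["contact_force"],o["grip_width"])
s=get_image("scene");d=get_image("side")
cv2.imwrite("pics/s1.png",s["img"][...,::-1]);cv2.imwrite("pics/d1.png",d["img"][...,::-1])
T=o["tcp_pos"]
def px(im,p):
    q=np.linalg.inv(im["pose"])@np.r_[p,1]; return np.array([im["cx"]+im["fx"]*q[0]/-q[2], im["cy"]-im["fy"]*q[1]/-q[2]])
P=[]
for im in(s,d):
    c=px(im,T+np.array([0,0,-.06])).astype(int); print(c,px(im,T-[0,-.002,.068]))
    P.append(cv2.resize(im["img"][c[1]-50:c[1]+35,c[0]-40:c[0]+40,::-1],(400,425),interpolation=3))
cv2.imwrite("pics/tip.png",np.hstack(P))
E
```

```text
6.2333 [ 0.50326534 -0.04938345  0.19491301] [[-0.069  0.998  0.   ]
 [ 0.998  0.069  0.   ]
 [ 0.     0.    -1.   ]] [ 0.24850549  0.72733598 -0.89021175] 0.02094583911101917
[232 176] [233.21784193 179.43112808]
[242 163] [241.91961042 166.27973895]
```

View pics/tip.png

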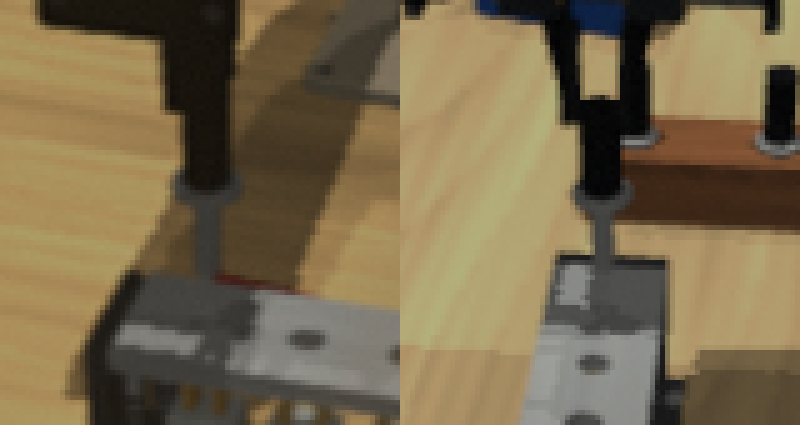

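The tip hangs over the small-hole end of the gauge: scene tip about (233,180), side tip about (242,166). The shank is roughly 0.38 of the collar's width, so about 12 mm. I'll feel at the small hole first.

```bash
python3 - <<'E'
from h import *
from scipy.optimize import fsolve
s=get_image("scene");d=get_image("side")
def px(im,p):
    q=np.linalg.inv(im["pose"])@np.r_[p,1]; return im["cx"]+im["fx"]*q[0]/-q[2]
f=lambda us,ud,z:fsolve(lambda a:[px(s,[*a,z])-us,px(d,[*a,z])-ud],[.5,-.05])
# shank edges at subpixel: width profile on the shank rows
def edge(im,rows,u0):
    g=cv2.cvtColor(im["img"],cv2.COLOR_RGB2GRAY).astype(float)
    for r in rows: print(r,g[r,u0-7:u0+8].astype(int))
edge(s,[170,174,177],233);edge(d,[158,160,162],242)
print("hole",f(232.6,242.1,.1),f(252.9,240.4,.1),f(273.9,238.4,.1),"tip",f(233.0,242.2,.127))
print(observe()["tcp_pos"],observe()["clock"])
E
```

```text
170 [85 87 90 84 71 58 58 58 57 58 63 69 69 67 66]
174 [76 67 65 66 59 55 57 59 56 57 62 68 68 68 67]
177 [73 70 70 70 64 58 57 58 55 57 63 70 69 70 70]
158 [155 156 157 158 142  98  66  67  65  84 130 152 146 139 135]
160 [156 157 159 160 150 108  65  68  65  85 133 154 150 148 147]
162 [151 152 154 159 164 126  65  69  64  84 131 153 151 149 149]
hole [ 0.50334183 -0.04905076] [ 0.49997655 -0.00138742] [0.49688826 0.04708339] tip [ 0.50262813 -0.04811904]
[ 0.50326539 -0.05015836  0.19474193] 6.4333
```

>>> {"method": "step_arm", "body": {"commands": "-0.04 0.02 1 0 0 0;0 0 1 0 0 0;0 0 0.4 0 0 0;0 0 0 0 0 0;0 0 0 0 0 0"}}

```text
clock: 6.85
tcp_pos: [0.5032, -0.0515, 0.1701]
eef_rot: [0.683, 0.73, -0.0, -0.0]
contact_force: [-0.3, -0.2, -0.1]
grip_width: 0.021
gripper_force: 30.0
```

>>> {"method": "step_arm", "body": {"commands": "0 0 0.1 0 0 0;0 0 0.1 0 0 0;0 0 0.1 0 0 0;0 0 0.1 0 0 0;0 0 0.1 0 0 0;0 0 0 0 0 0"}}

```text
clock: 7.35
tcp_pos: [0.5037, -0.0515, 0.1659]
eef_rot: [0.683, 0.73, 0.0, 0.0]
contact_force: [0.1, 0.4, 2.7]
grip_width: 0.0205
gripper_force: 30.0
```

>>> {"method": "step_arm", "body": {"commands": "0 0 0.1 0 0 0;0 0 0.1 0 0 0;0 0 0 0 0 0"}}

```text
clock: 7.6
tcp_pos: [0.5033, -0.0515, 0.1633]
eef_rot: [0.683, 0.73, -0.0, -0.0]
contact_force: [-0.3, -0.7, -1.0]
grip_width: 0.0206
gripper_force: 30.0
```

```bash
python3 -c "
from h import *
o=observe();print(o['tcp_pos'],o['contact_force'],o['moment'])"
```

```text
[ 0.50331557 -0.05154196  0.1633128 ] [-0.26718827 -0.73421844 -1.00267397] [-0.01480594 -0.24604537 -0.00829241]
```

>>> {"method": "step_arm", "body": {"commands": "0 0 0.1 0 0 0;0 0 0.1 0 0 0;0 0 0.1 0 0 0;0 0 0.1 0 0 0;0 0 0 0 0 0"}}

```text
clock: 8.02
tcp_pos: [0.5034, -0.0515, 0.1594]
eef_rot: [0.683, 0.73, -0.0, -0.0]
contact_force: [-0.2, 0.3, -0.0]
grip_width: 0.0203
gripper_force: 30.0
```

>>> {"method": "step_arm", "body": {"commands": "0 0 0.1 0 0 0;0 0 0.1 0 0 0;0 0 0.1 0 0 0;0 0 0.1 0 0 0;0 0 0 0 0 0"}}

```text
clock: 8.43
tcp_pos: [0.5034, -0.0516, 0.1554]
eef_rot: [0.683, 0.73, -0.0, -0.0]
contact_force: [1.6, 0.1, -1.3]
grip_width: 0.0206
gripper_force: 30.0
```

>>> {"method": "step_arm", "body": {"commands": "0 0 0.15 0 0 0;0 0 0.15 0 0 0;0 0 0.15 0 0 0;0 0 0.15 0 0 0;0 0 0 0 0 0"}}

```text
clock: 8.85
tcp_pos: [0.5037, -0.0515, 0.1497]
eef_rot: [0.683, 0.73, 0.0, 0.0]
contact_force: [0.1, -0.1, 2.9]
grip_width: 0.0204
gripper_force: 30.0
```

>>> {"method": "step_arm", "body": {"commands": "0 0 0.2 0 0 0;0 0 0.2 0 0 0;0 0 0.2 0 0 0;0 0 0.2 0 0 0;0 0 0.2 0 0 0;0 0 0 0 0 0"}}

```text
clock: 9.35
tcp_pos: [0.5033, -0.0515, 0.1392]
eef_rot: [0.683, 0.73, -0.0, -0.0]
contact_force: [0.2, -0.7, 3.7]
grip_width: 0.0206
gripper_force: 30.0
```

>>> {"method": "step_arm", "body": {"commands": "0 0 0.25 0 0 0;0 0 0.25 0 0 0;0 0 0.25 0 0 0;0 0 0.25 0 0 0;0 0 0.2 0 0 0;0 0 0 0 0 0"}}

```text
clock: 9.85
tcp_pos: [0.5033, -0.0515, 0.1271]
eef_rot: [0.683, 0.73, -0.0, -0.0]
contact_force: [1.0, -0.1, 3.3]
grip_width: 0.0206
gripper_force: 30.0
```

>>> {"method": "step_arm", "body": {"commands": "0 0 0.1 0 0 0;0 0 0.1 0 0 0;0 0 0.1 0 0 0;0 0 0 0 0 0"}}

```text
clock: 10.18
tcp_pos: [0.5034, -0.0515, 0.1245]
eef_rot: [0.683, 0.73, -0.0, -0.0]
contact_force: [-0.7, 0.6, 3.8]
grip_width: 0.0204
gripper_force: 30.0
```

>>> {"method": "step_arm", "body": {"commands": "0 0 0.07 0 0 0;0 0 0 0 0 0;0 0 0 0 0 0"}}

```text
clock: 10.43
tcp_pos: [0.5035, -0.0515, 0.124]
eef_rot: [0.683, 0.73, 0.0, 0.0]
contact_force: [1.1, -0.2, 4.7]
grip_width: 0.0205
gripper_force: 30.0
```

>>> {"method": "step_arm", "body": {"commands": "0 0 0.1 0 0 0;0 0 0 0 0 0;0 0 0 0 0 0"}}

```text
clock: 10.68
tcp_pos: [0.5035, -0.0516, 0.1229]
eef_rot: [0.683, 0.73, -0.0, 0.0]
contact_force: [0.6, 0.2, 3.5]
grip_width: 0.0207
gripper_force: 30.0
```

>>> {"method": "step_arm", "body": {"commands": "0 0 0.07 0 0 0;0 0 0 0 0 0;0 0 0 0 0 0"}}

```text
clock: 10.93
tcp_pos: [0.5036, -0.0515, 0.1224]
eef_rot: [0.683, 0.73, 0.0, 0.0]
contact_force: [0.7, -0.2, 6.0]
grip_width: 0.0206
gripper_force: 30.0
```

>>> {"method": "step_arm", "body": {"commands": "0 0 0.06 0 0 0;0 0 0 0 0 0;0 0 0 0 0 0"}}

```text
clock: 11.18
tcp_pos: [0.5036, -0.0515, 0.122]
eef_rot: [0.683, 0.73, 0.0, 0.0]
contact_force: [-1.9, 1.6, 9.1]
grip_width: 0.0204
gripper_force: 30.0
```

>>> {"method": "step_arm", "body": {"commands": "0 0 0.06 0 0 0;0 0 0 0 0 0;0 0 0 0 0 0"}}

```text
clock: 11.43
tcp_pos: [0.5037, -0.0514, 0.1216]
eef_rot: [0.683, 0.73, 0.0, 0.0]
contact_force: [-1.3, 0.7, 9.7]
grip_width: 0.0204
gripper_force: 30.0
```

The collar is seated: the force has risen past the tell-tales' drag. Releasing now.

>>> {"method": "step_arm", "body": {"commands": "0 0 -0.05 0 0 0;0 0 0 0 0 0;0 0 0 0 0 0;0 0 0 0 0 0;0 0 0 0 0 0", "hand": 5}}

```text
clock: 11.85
tcp_pos: [0.5031, -0.0516, 0.1212]
eef_rot: [0.683, 0.73, -0.0, -0.0]
contact_force: [0.2, -0.0, -0.2]
grip_width: 0.0451
gripper_force: 0.0
```

>>> {"method": "step_arm", "body": {"commands": "0 0 -1 0 0 0;0 0 -2 0 0 0;0 0 -3 0 0 0;0 0 -3 0 0 0;0 0 -2 0 0 0;0 0 0 0 0 0;0 0 0 0 0 0"}}

```text
clock: 12.43
tcp_pos: [0.5041, -0.0516, 0.233]
eef_rot: [0.683, 0.73, 0.001, 0.001]
contact_force: [0.1, -0.1, -0.4]
grip_width: 0.05
gripper_force: 0.0
```

```bash
python3 - <<'E'
from h import *
s=get_image("scene");d=get_image("side")
P=[cv2.resize(i["img"][y:y+110,x:x+100,::-1],(400,440),interpolation=3) for i,x,y in((s,195,135),(d,190,120))]
cv2.imwrite("pics/end.png",np.hstack(P)); print(observe()["clock"],observe()["contact_force"])
E
```

```text
12.5333 [ 0.33450972 -0.16787228  0.90010419]
```

View pics/end.png

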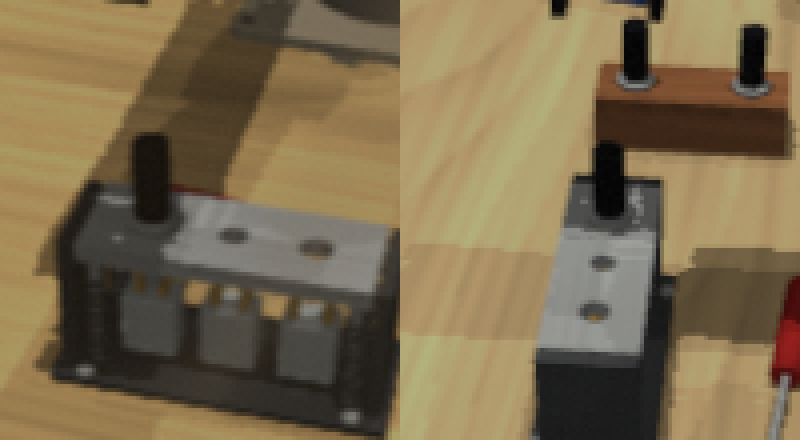

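The picture shows the pin upright in the small hole, at scene crop (150,175). Its collar is on the plate, the other two holes are empty, and both rack pins are in place.

```bash
python3 -c "
from h import *
print(sign_off())"
```

```text
the job is handed in; nothing more can be done
None
```

The stand's pin passed cleanly through the small hole, so it is the 12 mm one; it is seated there upright with its collar on the plate, released, and the job was handed in at about 12.5 s (the sign-off gave no verdict).

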